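# Turn the chakla home against its stop bar

## Task

The chakla (wooden rolling board) lies turned in its docking frame. With a fingertip in its finger slot, turn it where it lies until its flat edge faces the brass stop bar, then slide it home so that the flat lies flush against the bar, keep a light steady pressure on the bar for about a second to seat it, and let go. Do not lift or tip the board, never push hard, and leave the other things alone.

Things in the scene. Friction and masses are not known exactly. Their poses are not given: they have to be found in the camera images.
- chakla: loose round wooden rolling board, 220 mm across, 16 mm thick on four 8 mm rubber feet (top face 24 mm above the platform), 0.45 to 0.9 kg, foot friction 0.48 to 0.72. A straight flat 121 mm long is cut off its rim 92 mm from the centre. Origin: centre of the round rim at platform height; x points square to the flat, z up. Fingers must never push it with over 40 N
- chakla_hole (a point): centre of the round end of the through finger slot, at board top (24 mm up), at board x = -72 mm. Slot 50 mm wide, 62 mm long: 25 mm from here towards the rim, 37 mm towards the flat. There a stiff black thumb stop, 38 mm wide, fills its end; its face stands anywhere 25 to 37 mm from here (not measured); push it to go home; it slips above 30 N. A finger not turned with the board may bind
- chakla_flat (a point): middle of the board's flat edge, 16 mm above the platform; x is the outward normal of the flat
- dock: fixed horseshoe of dark wooden strips 18 mm high and wide; the bar closes it. Origin: the board's centre when home, platform height; x points square to the bar. Inner faces: sides y = +-113 mm, bar x = +92 mm, round back of radius 114 mm about x = -22 mm. A turned board lies there, centred at about x = -22 mm with 3 mm of play; it can go on to x = 0 only once its flat faces the bar
- bar: fixed rigid brass stop bar, 226 mm long, 16 mm thick, 28 mm high. Origin: middle of its face towards the board, at platform height; x points away from the board (the direction of pressing), y along the bar. The seating push of the board on the bar should be 3 to 10 N, on top of the feet's sliding drag (2 to 6.5 N, varies; 1 to 2 N less when read at a standstill), and never over 16 N
- bar_face (a point): middle of the bar's face towards the board, 16 mm above the platform; the middle of the board's flat comes here. Axes as the bar
- lazy_susan: black plastic lazy Susan, 224 mm across, carrying six small glass jars with silver twist caps in pockets, 74 mm high in all, one piece of 1.4 kg; bystander. Origin: centre of the underside
- ladle: steel ladle lying on the platform, 285 mm long and up to 35 mm high; bystander. Origin: under the centre of its 78 mm bowl, handle to -x
- red_bowl: upturned red plastic bowl, 120 mm across, 55 mm high, at the platform's back edge; bystander. Origin: centre at platform height
Mind the look-alikes: they are no part of the job. Of the things that look like the chakla, the middle-sized one is meant.

How it is judged:
By the outcome, as a careful person would: the job done as asked, in the order asked, and still so for the second after the job is handed in, with the robot touching nothing.
It also fails if it takes over 72 s, if anything falls off the work surface, if the arm or the gripper's body presses on something with over 40 N, if the wrist force passes 120 N, or if a joint passes its speed limit or range.

## Robot

A 7-joint arm with a two-finger parallel gripper is mounted at the origin on the work surface. World frame = base frame: x ahead of the robot, y to its left, z up, the work surface at z = 0. Lengths are in mm, angles in rad, forces in N, time in s.
With the tool pointing down it reaches from about 350 to 775 mm from the base axis. Payload 3.1 kg.
Tool frame: the origin (TCP) lies between the finger pads; the fingertips stand 25 mm ahead of it and the grasp point (between the pads) lies 6 mm ahead of it; z points along the fingers, y is the direction in which the jaws open and shut (so a half turn about z gives the same grasp; the last joint's range is limited). The gripper opens to 85 mm and grips with 20 to 120 N. Pads are 22 mm wide; open, the fingers measure 114 mm over their backs; the gripper's body (76 mm by 85 mm) begins 54 mm behind the grasp point. The pads swing forward as they close: fully open they stand 13 mm farther back than shut.
Start: joints at [1.166, 0.311, 0.014, 1.512, -0.004, 1.319, -0.027], TCP at [195.225, -514.202, 256.304] pointing down, gripper open.
Joint ranges: [-2.7, 2.7], [-0.3, 1.91], [-1.27, 1.3], [0.12, 2.57], [-1.44, 4.58], [0.2, 2.03], [-3.05, 3.05]. Speed limits (rad/s): [2.79, 2.79, 3.14, 3.14, 3.14, 3.14, 3.14].

## Interface

Orientations are given as a unit quaternion [w, x, y, z].
In Python, from station import ctrl gives the robot as it stands. Calls block until the motion is done:
- ctrl.movep(position, orientation): joint-space move of the TCP to a pose.
- ctrl.line_to(position, orientation=None, feed=150): straight line of the TCP; orientation=None keeps the orientation; feed is the mean speed in mm/s.
- ctrl.movej(angles): joint-space move.
- ctrl.command_gripper(opening, effort=None): opening from 0.0 (shut) to 1.0 (fully open); effort is the grip in N (None keeps the last); returns when the fingers have stopped.
- ctrl.dwell(seconds).
- ctrl.inverse_kinematics(position, orientation): joint angles nearest the present ones, or None.
- ctrl.sense(): the state.
- ctrl.get_image(name): name is "side" or "top" or "wrist"; returns (picture, depth): 420x560x3 uint8, red, green, blue; 420x560 float32, mm along the optical axis (not along the pixel's ray), 0 where there is no reading.
- ctrl.camera_params(name): a dict with "intrinsics" (3x3 intrinsics, pixels), "view" (4x4, takes a point from world to camera coordinates); the wrist camera has in their place "tool_from_camera" (4x4, takes a point from camera to tool coordinates, whose origin is the TCP and whose axes are the flange's). Camera axes: x right, y down, z forward; pixel columns grow to the right and rows downward; lengths in mm; the calibration is good to about 2 mm. A picture is of the moment at which its call begins: read the wrist's pose just before it. camera_params takes no time and is no camera call.
A pose or a line that the arm cannot do raises ctrl.MotionError and nothing moves.
- ctrl.finish_job(): hands the job in, once; it reports no verdict.
The state is a dict: "time": time; "qpos": joint angles; "qd": joint speeds; "joint_torque": joint torques, N m; "tool_pos": TCP position; "ee_rot": TCP orientation; "contact_force": force on the tool from outside, world axes, zero at the start; "torque": the same for the moment, N m; "finger_gap": opening from 0.0 (shut) to 1.0 (fully open).
Only numpy, scipy, OpenCV 4.12 (cv2) and the standard library are available. Lean on these libraries where they do the work, as an engineer would, in place of code of your own. Each camera call takes 0.05 s, during which the arm holds its last target.

## Working session

There is one attempt and no reset: what is moved stays moved. The work goes in short steps, each a Python script; the robot and the scene stay as the last script left them, time stands still between calls to the robot, and variables do not carry over. Pictures are saved under pics/ and viewed, and the job is handed in when it is done.

```bash
mkdir -p pics; ls; python3 - <<'E'
from station import ctrl
import cv2,numpy as np
for n in ("top","side","wrist"):
    s=ctrl.sense()
    p,d=ctrl.get_image(n); cv2.imwrite(f"pics/{n}0.png",p[...,::-1]); np.save(f"pics/{n}0d.npy",d)
    print(n,{k:np.round(v,3).tolist() for k,v in ctrl.camera_params(n).items()})
print(s)
E
```

```text
pics
top {'intrinsics': [[403.219, 0.0, 273.184], [0.0, 403.219, 205.42], [0.0, 0.0, 1.0]], 'view': [[0.011, -1.0, -0.004, 1.877], [-0.983, -0.01, -0.185, 464.775], [0.185, 0.006, -0.983, 1167.078], [0.0, 0.0, 0.0, 1.0]]}
side {'intrinsics': [[394.927, 0.0, 283.919], [0.0, 394.927, 206.454], [0.0, 0.0, 1.0]], 'view': [[-0.904, -0.426, -0.018, 421.147], [-0.312, 0.69, -0.653, 190.833], [0.291, -0.585, -0.757, 901.999], [0.0, 0.0, 0.0, 1.0]]}
wrist {'intrinsics': [[301.783, 0.0, 281.736], [0.0, 301.783, 213.478], [0.0, 0.0, 1.0]], 'tool_from_camera': [[0.001, -0.961, -0.276, 69.517], [1.0, 0.001, -0.001, 0.135], [0.001, -0.276, 0.961, -118.644], [0.0, 0.0, 0.0, 1.0]]}
{'time': 0.1, 'qpos': array([ 1.16634392,  0.31162444,  0.01399093,  1.51292367, -0.00439624,
        1.3192093 , -0.02720366]), 'qd': array([ 0.00011348, -0.00227285, -0.00070017, -0.00313684,  0.00067358,
        0.00178279, -0.00169187]), 'joint_torque': array([ 5.14726071e-04, -3.80855012e+01,  1.46600534e-01, -2.31240124e+01,
        1.23570085e-02,  8.15141917e-03, -1.51409279e-05]), 'tool_pos': array([ 194.96272122, -513.6270352 ,  255.33042652]), 'ee_rot': array([-1.04024173e-03,  9.83588997e-01,  1.80420474e-01, -2.37627316e-04]), 'contact_force': array([-0.71482334,  0.23981926,  0.55763362]), 'torque': array([-0.04156865,  0.03313004, -0.01620681]), 'finger_gap': 0.9980392602858833}
```

View pics/top0.png

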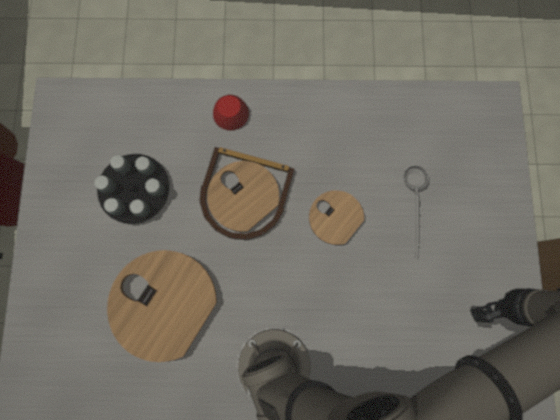

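View pics/side0.png

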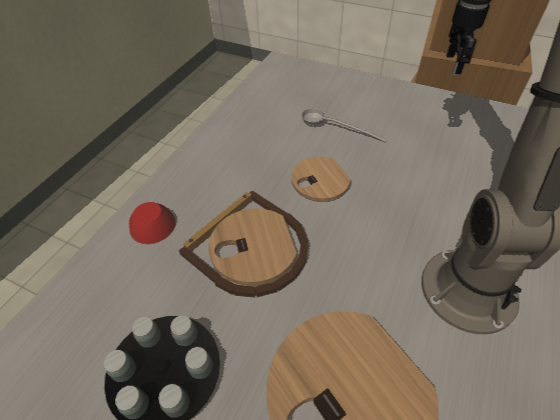

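The top view has three board-like discs: a large one at (162,305), a middle one inside the horseshoe at (243,197), and a small one at (336,217). The one in the dock is the middle-sized one. The bar is at (217,151)-(292,168), the lazy Susan at (133,188), the ladle at (416,178) and the red bowl at (231,112). Next I'll enlarge and measure.

```bash
cat > h.py <<'E'
import numpy as np,cv2
from scipy.spatial.transform import Rotation as R
def rot(q): return R.from_quat([q[1],q[2],q[3],q[0]]).as_matrix()
def cam(ctrl,name,s=None):
    c=ctrl.camera_params(name); K=np.array(c["intrinsics"])
    if name=="wrist":
        T=np.eye(4);T[:3,:3]=rot(s["ee_rot"]);T[:3,3]=s["tool_pos"]
        W=T@np.array(c["tool_from_camera"])
    else: W=np.linalg.inv(np.array(c["view"]))
    return K,W   # W: cam->world
def ray(K,W,uv,z):
    uv=np.atleast_2d(np.asarray(uv,float))
    d=np.c_[uv,np.ones(len(uv))]@np.linalg.inv(K).T@W[:3,:3].T
    o=W[:3,3]; t=(z-o[2])/d[:,2]
    return o+d*t[:,None]
def dep(K,W,uv,d):
    uv=np.atleast_2d(np.asarray(uv,float))
    c=np.c_[uv,np.ones(len(uv))]@np.linalg.inv(K).T*np.asarray(d).reshape(-1,1)
    return c@W[:3,:3].T+W[:3,3]
def proj(K,W,p):
    p=np.atleast_2d(p); c=(p-W[:3,3])@W[:3,:3]
    u=c@K.T; return u[:,:2]/u[:,2:]
E
python3 - <<'E'
from station import ctrl
from h import *
K,W=cam(ctrl,"top"); d=np.load("pics/top0d.npy"); p=cv2.imread("pics/top0.png")
for n,u in dict(plat=(300,120),plat2=(300,260),big=(170,320),mid=(250,200),small=(340,225),bar=(255,160),barL=(222,152),barR=(288,167),redbowl=(230,105)).items():
    print(n,dep(K,W,u,d[u[1],u[0]]).round(1))
cv2.imwrite("pics/crop0.png",cv2.resize(p[130:260,170:370],None,fx=4,fy=4,interpolation=cv2.INTER_CUBIC))
E
```

```text
plat [[753.6 -76.4   3.9]]
plat2 [[305.4 -76.3  -2.8]]
big [[128.6 298.9  37.7]]
mid [[485.1  78.3  21. ]]
small [[ 411.1 -196.5   18. ]]
bar [[611.1  65.1  26.3]]
barL [[636.5 168.9  24.9]]
barR [[589.2 -37.6  27.5]]
redbowl [[778.3 144.6  58.3]]
```

View pics/crop0.png

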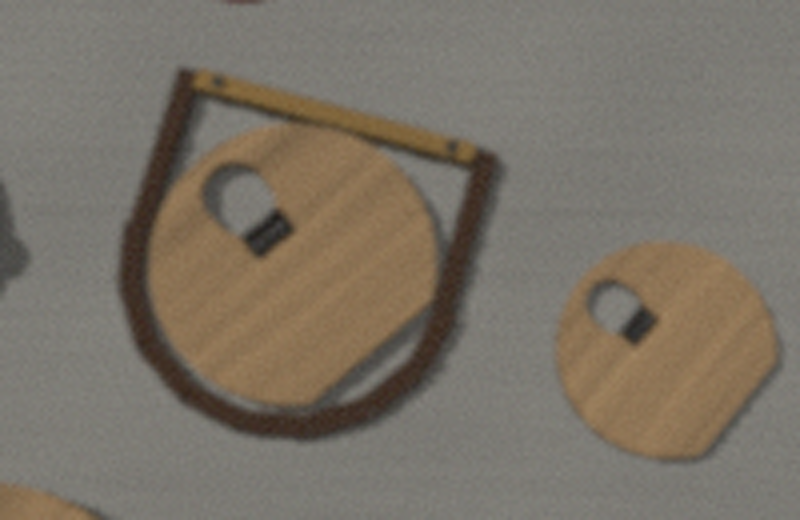

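Crop (top image, scale 4): the docked board is the middle-sized one. Its slot is at about (240,200), its black stop at (270,232), and its flat runs (315,400)-(437,300), facing away from the bar. It needs about +128° (CCW). I'll take a wrist view for accuracy.

```bash
cat >> h.py <<'E'
def q(psi): return [0,float(np.cos(psi/2)),float(np.sin(psi/2)),0]
E
python3 - <<'E'
from station import ctrl
from h import *
a=np.radians(-12.8)
c=np.array([493,92.])
# IK feasibility along arc for 4 yaw choices
for off in (0,90,180,270):
    out=[];prev=None
    for t in np.linspace(39,170,14):
        th=np.radians(t); p=c+72*np.array([np.cos(th),np.sin(th)])
        r=ctrl.inverse_kinematics([*p,40.],q(th+np.radians(off)))
        out.append(None if r is None else np.round(r,2).tolist())
    print(off,sum(o is None for o in out),out[0],out[7],out[-1])
psi=np.radians(0)
s=ctrl.sense()
ctrl.movep([430,80,230],q(psi))
s=ctrl.sense(); p,d=ctrl.get_image("wrist")
import pickle; pickle.dump((s,p,d),open("pics/w1.pkl","wb"))
cv2.imwrite("pics/w1.png",p[...,::-1]); print(s["time"],s["tool_pos"],s["qpos"].round(2),s["contact_force"])
E
```

```text
0 0 [0.29, 0.72, -0.83, 1.7, 0.62, 1.0, -1.65] [0.38, 0.69, -1.02, 1.9, 0.71, 0.97, -0.63] [0.55, 0.6, -1.08, 2.05, 0.69, 0.9, 0.48]
90 0 [0.23, 0.67, -0.72, 1.71, 0.53, 0.96, -0.02] [0.4, 0.72, -1.07, 1.9, 0.75, 1.0, 0.9] [0.55, 0.6, -1.08, 2.05, 0.69, 0.9, 2.06]
180 0 [0.42, 0.85, -1.08, 1.7, 0.82, 1.12, 1.34] [-1.16, 0.72, 1.12, 1.95, -0.79, 1.0, -2.46] [0.26, 0.43, -0.66, 2.06, 0.37, 0.77, -2.37]
270 0 [0.06, 0.6, -0.47, 1.71, 0.33, 0.9, -3.01] [0.22, 0.57, -0.77, 1.9, 0.51, 0.88, -2.04] [0.52, 0.57, -1.03, 2.05, 0.65, 0.88, -1.05]
2.4333 [430.37388959  78.98385323 229.96548318] [ 0.55  0.18 -0.87  1.82  0.14  1.22 -1.93] [-0.85550383 -0.25411269  0.4819793 ]
```

View pics/w1.png

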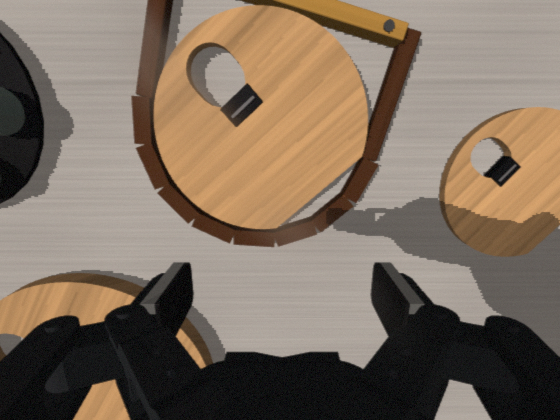

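Wrist view: the board is centred near (260,115) with the slot at (218,75), stop at (241,104) and flat at (290,222)-(365,165). The bar is cut off at the top, so I'll move forward and shut the gripper.

```bash
python3 - <<'E'
from station import ctrl
from h import *
import pickle
ctrl.command_gripper(0.0)
ctrl.line_to([520,80,230],q(0))
s=ctrl.sense(); p,d=ctrl.get_image("wrist")
pickle.dump((s,p,d),open("pics/w2.pkl","wb"))
cv2.imwrite("pics/w2.png",p[...,::-1]); print(s["time"],s["tool_pos"],s["finger_gap"])
E
```

```text
4.0 [519.18834276  80.38080961 229.76797401] 0.0028393112292067406
```

View pics/w2.png

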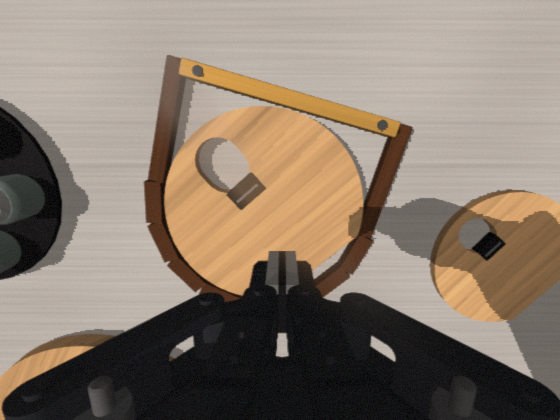

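Second view: the bar runs (180,67)-(398,130), the slot is at (222,163), the stop at (247,190), and the fingertip at about (283,255). Now to fit these.

```bash
cat > fit.py <<'E'
from h import *
from scipy.optimize import least_squares
def wood(p):
    hsv=cv2.cvtColor(p,cv2.COLOR_RGB2HSV).astype(int)
    return hsv
def fit(ctrl,s,p,d,tag=None,cguess=None):
    K,W=cam(ctrl,"wrist",s)
    hsv=wood(p); H,S,V=hsv[...,0],hsv[...,1],hsv[...,2]
    uv=np.stack(np.meshgrid(np.arange(560),np.arange(420)),-1).reshape(-1,2)
    P=dep(K,W,uv,d.reshape(-1)).reshape(420,560,3)
    yel=(H>14)&(H<28)&(S>130)&(V>100)
    n,l,st,ce=cv2.connectedComponentsWithStats(yel.astype(np.uint8))
    res={}
    b=(H>8)&(H<22)&(S>60)&(S<190)&(V>110)&~((S>150)&(H>18))
    dist=np.hypot(P[...,0]-cguess[0],P[...,1]-cguess[1])
    return K,W,H,S,V,P,yel,b,dist
E
python3 - <<'E'
from station import ctrl
from fit import *
import pickle
s,p,d=pickle.load(open("pics/w2.pkl","rb"))
K,W,H,S,V,P,yel,b,dist=fit(ctrl,s,p,d,cguess=(493,90))
for n,(u,v) in dict(board=(320,200),bar=(290,98),barl=(190,70),barr=(390,128),dock=(160,140),plat=(450,50),slot=(225,160),stop=(247,190),tip=(276,258),tip2=(276,252),tip3=(290,252),tipb=(283,270),jaw=(262,275)).items():
    print(n,H[v,u],S[v,u],V[v,u],P[v,u].round(1),d[v,u])
E
```

```text
board 15 124 208 [511.3  38.4  25.9] 331.28662
bar 18 165 203 [616.1  72.3  27.7] 300.55292
barl 17 144 212 [641.5 169.8  27.7] 293.54846
barr 18 168 187 [587.5 -29.8  28.9] 307.29605
dock 12 170 87 [574.9 209.5  19.5] 319.85715
plat 15 22 188 [ 6.655e+02 -9.440e+01 -5.000e-01] 313.87823
slot 15 38 188 [552.1 145.    1.4] 343.57202
stop 15 92 108 [522.5 118.1  26.3] 327.8036
tip 13 34 91 [529.3  82.9 217.4] 142.27814
tip2 14 45 96 [529.6  83.1 211.1] 148.25352
tip3 16 53 101 [530.   76.2 212. ] 147.26285
tipb 9 91 28 [530.1  79.7 231.3] 128.75232
jaw 0 10 25 [526.1  88.9 228.2] 132.82385
```

```bash
cat >> fit.py <<'E'
def bar_fit(H,S,P):
    m=(H>14)&(H<24)&(S>125)&(P[...,2]>24)&(P[...,2]<33)
    m=cv2.morphologyEx(m.astype(np.uint8),cv2.MORPH_OPEN,np.ones((3,3)))
    n,l,st,ce=cv2.connectedComponentsWithStats(m)
    return m,l,st
def circ(x,R0=110):
    f=lambda c:np.hypot(*(x-c[:2]).T)-c[2]
    r=least_squares(f,[*x.mean(0),R0],loss="soft_l1",f_scale=1.0); return r.x,np.abs(r.fun).mean()
E
python3 - <<'E'
from station import ctrl
from fit import *
import pickle
for w in ("w1","w2"):
    s,p,d=pickle.load(open(f"pics/{w}.pkl","rb"))
    K,W,H,S,V,P,yel,b,dist=fit(ctrl,s,p,d,cguess=(493,90))
    uv=np.stack(np.meshgrid(np.arange(560),np.arange(420)),-1)
    P24=ray(K,W,uv.reshape(-1,2),24).reshape(420,560,3)
    P28=ray(K,W,uv.reshape(-1,2),28).reshape(420,560,3)
    d24=np.hypot(P24[...,0]-493,P24[...,1]-90)
    if w=="w2":
        Z=P[...,2]
        roi=(P[...,0]>540)&(P[...,0]<680)&(P[...,1]>-80)&(P[...,1]<210)
        m=((S>120)&(V>140)&(H>13)&(H<24)&roi&(d24>114)).astype(np.uint8)
        m=cv2.morphologyEx(m,cv2.MORPH_OPEN,np.ones((3,3)))
        n,l,st,_=cv2.connectedComponentsWithStats(m); k=1+st[1:,4].argmax()
        pts=P28[l==k][:,:2].astype(np.float32)
        print("bar rect",cv2.minAreaRect(pts),len(pts))
        cv2.imwrite("pics/m_bar.png",(l==k).astype(np.uint8)*255)
    m=((S>90)&(V>120)&(H>8)&(H<22)&(d24<116)).astype(np.uint8)
    m=cv2.morphologyEx(m,cv2.MORPH_OPEN,np.ones((3,3)))
    n,l,st,_=cv2.connectedComponentsWithStats(m); k=1+st[1:,4].argmax()
    m=(l==k).astype(np.uint8); cv2.imwrite(f"pics/m_{w}.png",m*255)
    cs,hi=cv2.findContours(m,cv2.RETR_CCOMP,cv2.CHAIN_APPROX_NONE)
    o=max(range(len(cs)),key=lambda i:cv2.contourArea(cs[i])) 
    X=ray(K,W,cs[o][:,0],24)[:,:2]
    c,e=circ(X);print(w,"circle",c.round(1),e.round(2))
    for i in range(len(cs)):
        if hi[0,i,3]==o and cv2.contourArea(cs[i])>300:
            X=ray(K,W,cs[i][:,0],24)[:,:2]; r=cv2.minAreaRect(X.astype(np.float32)); print(" hole",r)
    print(" outer ang/rad", )
    rr=np.hypot(*(ray(K,W,cs[o][:,0],24)[:,:2]-c[:2]).T)
    low=ray(K,W,cs[o][:,0],24)[rr<107][:,:2]
    if len(low)>5: print(" low",len(low),low.min(0),low.max(0))
E
python3 -c "
import cv2,numpy as np
cv2.imwrite('pics/mm.png',np.hstack([cv2.imread('pics/m_'+k+'.png')[:300,100:480] for k in ('w1','w2')]))"
```

```text
w1 circle [498.6  98.5 108. ] 2.88
 hole ((541.9171142578125, 138.14549255371094), (80.82068634033203, 51.195709228515625), 40.07270812988281)
 outer ang/rad
 low 199 [393.19150838  -4.25806448] [598.74143698 205.29584651]
bar rect ((618.1326904296875, 79.32515716552734), (207.22288513183594, 15.27123737335205), 74.7778549194336) 3256
w2 circle [504.   98.6 104.4] 8.73
 hole ((542.229248046875, 137.39886474609375), (80.02117156982422, 51.023677825927734), 42.73274230957031)
 outer ang/rad
 low 423 [400.48564046  -8.17082783] [608.77419132 205.18601101]
```

View pics/mm.png

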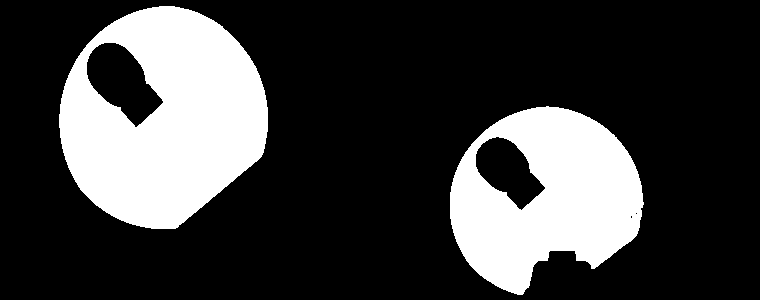

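```bash
python3 - <<'E'
from station import ctrl
from fit import *
import pickle
for w in ("w1","w2"):
    s,p,d=pickle.load(open(f"pics/{w}.pkl","rb"))
    K,W,H,S,V,P,yel,b,dist=fit(ctrl,s,p,d,cguess=(493,90))
    uv=np.stack(np.meshgrid(np.arange(560),np.arange(420)),-1)
    P24=ray(K,W,uv.reshape(-1,2),24).reshape(420,560,3)
    P28=ray(K,W,uv.reshape(-1,2),28).reshape(420,560,3)
    P18=ray(K,W,uv.reshape(-1,2),18).reshape(420,560,3)
    d24=np.hypot(P24[...,0]-500,P24[...,1]-98)
    if w=="w2":
        roi=(P28[...,0]>540)&(P28[...,0]<690)&(P28[...,1]>-80)&(P28[...,1]<230)
        m=((S>110)&(V>120)&(H>13)&(H<24)&roi&(d24>114)).astype(np.uint8)
        n,l,st,_=cv2.connectedComponentsWithStats(m); k=1+st[1:,4].argmax()
        pts=P28[l==k][:,:2].astype(np.float32)
        r=cv2.minAreaRect(pts);print("bar",r,st[k])
        phi=np.radians(r[2]-90); ex=np.array([np.cos(phi),np.sin(phi)]);ey=np.array([-ex[1],ex[0]])
        # dark brown dock
        m=((S>110)&(V<125)&(H<18)&(np.hypot(P18[...,0]-500,P18[...,1]-98)<190)&(P[...,2]>16.5)&(P[...,2]<24)).astype(np.uint8)
        m=cv2.morphologyEx(m,cv2.MORPH_OPEN,np.ones((3,3)))
        cv2.imwrite("pics/m_dock.png",m*255)
        Q=P18[m>0][:,:2]; lx=(Q-r[0])@ex; ly=(Q-r[0])@ey
        for a0 in range(-140,0,15):
            sel=(lx>a0)&(lx<a0+15)
            L=ly[sel&(ly>50)];Rr=ly[sel&(ly<-50)]
            print(a0, [None if len(t)<8 else np.percentile(t,[2,98]).round(1).tolist() for t in (L,Rr)])
    m=((S>90)&(V>120)&(H>8)&(H<22)&(d24<117)).astype(np.uint8)
    m=cv2.morphologyEx(m,cv2.MORPH_OPEN,np.ones((3,3)))
    n,l,st,_=cv2.connectedComponentsWithStats(m); k=1+st[1:,4].argmax()
    m=(l==k).astype(np.uint8)
    cs,hi=cv2.findContours(m,cv2.RETR_CCOMP,cv2.CHAIN_APPROX_NONE)
    o=max(range(len(cs)),key=lambda i:cv2.contourArea(cs[i])) 
    X=ray(K,W,cs[o][:,0],24)[:,:2]
    X0=X
    for it in range(6):
        c,e=circ(X)
        rr=np.hypot(*(X0-c[:2]).T); X=X0[np.abs(rr-c[2])<(4 if it<3 else 2)]
    print(w,"circle",c.round(1),e.round(2),len(X),len(X0))
    low=X0[(rr<c[2]-3)]
    hull=None
    ln=cv2.fitLine(low.astype(np.float32),cv2.DIST_HUBER,0,.01,.01).ravel()
    nrm=np.array([-ln[1],ln[0]]);dd=(ln[2:]-c[:2])@nrm
    if dd<0: nrm,dd=-nrm,-dd
    print(" flat normal deg",np.degrees(np.arctan2(nrm[1],nrm[0])).round(1),"dist",dd.round(1),"n",len(low), "spread",((low-ln[2:])@ln[:2]).min(),((low-ln[2:])@ln[:2]).max())
    for i in range(len(cs)):
        if hi[0,i,3]==o and cv2.contourArea(cs[i])>300:
            X=ray(K,W,cs[i][:,0],24)[:,:2]; print(" hole",cv2.minAreaRect(X.astype(np.float32)))
E
```

```text
w1 circle [499.3 100.7 109.9] 0.25 523 603
 flat normal deg -138.8 dist 92.0 n 78 spread -52.83808514531512 55.52708751292169
 hole ((541.9171142578125, 138.14549255371094), (80.82068634033203, 51.195709228515625), 40.07270812988281)
bar ((615.7864379882812, 70.85491180419922), (225.72193908691406, 15.625954627990723), 74.80238342285156) [ 179   58  222   79 3489]
-140 [[114.5, 131.9], [-132.3, -113.4]]
-125 [[113.2, 129.6], [-129.7, -114.3]]
-110 [[112.9, 129.4], [-129.3, -113.2]]
-95 [[113.2, 129.4], [-129.5, -112.7]]
-80 [[113.6, 129.3], [-129.6, -112.8]]
-65 [[116.0, 128.5], [-129.5, -112.7]]
-50 [None, [-129.6, -113.0]]
-35 [None, [-129.6, -112.8]]
-20 [None, [-129.6, -113.0]]
-5 [None, [-129.6, -116.9]]
w2 circle [498.9 100.9 109.9] 0.33 429 579
 flat normal deg -166.1 dist 64.9 n 146 spread -74.68844408009556 65.36209487639486
 hole ((542.229248046875, 137.39886474609375), (80.02117156982422, 51.023677825927734), 42.73274230957031)
```

View pics/m_dock.png

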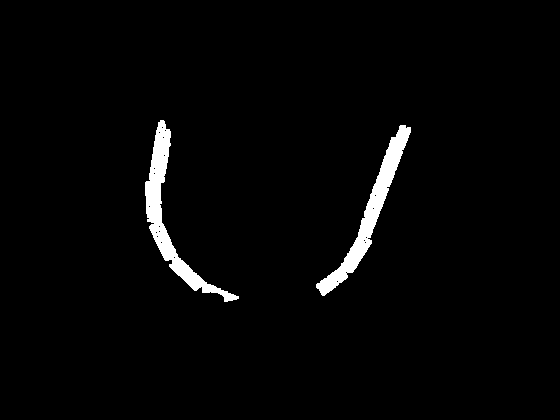

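The numbers check out against the description:

| Item | Measured | Expected |
|---|---|---|
| Bar | 225.7×15.6 mm, centre (615.8,70.9), normal −15.2° | 226×16 mm |
| Dock sides | ±113 mm | ±113 mm |
| Board radius | 109.9 mm | 110 mm |
| Flat distance from centre | 92.0 mm | 92 mm |

The board is centred at (499.1,100.8) and its flat faces −139°, so it needs about +124°. I'll measure the stop face, then insert the finger.

```bash
cat >> h.py <<'E'
PHI=np.radians(-15.2); EX=np.array([np.cos(PHI),np.sin(PHI)]); EY=np.array([-EX[1],EX[0]])
BF=np.array([615.8,70.9])-8*EX; DO=BF-92*EX; RC=DO-22*EX
def u(t): return np.array([np.cos(t),np.sin(t)])
def fpos(c,beta,r,g,z): 
    p=c+r*u(beta)+g*u(beta+np.pi/2); return [float(p[0]),float(p[1]),float(z)]
E
python3 - <<'E'
from station import ctrl
from fit import *
import pickle
c=np.array([499.1,100.8])
for w in ("w1","w2"):
    s,p,d=pickle.load(open(f"pics/{w}.pkl","rb"))
    K,W,H,S,V,P,yel,b,dist=fit(ctrl,s,p,d,cguess=(493,90))
    uv=np.stack(np.meshgrid(np.arange(560),np.arange(420)),-1)
    P24=ray(K,W,uv.reshape(-1,2),24).reshape(420,560,3)[...,:2]-c
    for be in (41.1,):
        B=np.radians(be); x=P24@u(B); y=P24@u(B+np.pi/2)
        dark=(V<130)&(S<130)
        for r in range(10,110,4):
            sel=(abs(y)<12)&(x>r)&(x<r+4); print(w,r,V[sel].mean().round(),S[sel].mean().round(),P[...,2][sel].mean().round(1)) if w=="w1" else 0
        m=(P[...,2]<15)&(np.hypot(x-60,y)<45); print(w,"deep y range",y[m&(x>50)&(x<72)].min(),y[m&(x>50)&(x<72)].max())
E
```

```text
w1 10 209.0 124.0 25.2
w1 14 170.0 122.0 25.2
w1 18 39.0 49.0 26.7
w1 22 44.0 40.0 29.7
w1 26 98.0 20.0 27.8
w1 30 41.0 39.0 26.5
w1 34 41.0 38.0 26.6
w1 38 71.0 33.0 22.2
w1 42 172.0 26.0 1.1
w1 46 172.0 26.0 4.4
w1 50 172.0 26.0 1.1
w1 54 171.0 26.0 4.3
w1 58 171.0 26.0 4.6
w1 62 171.0 26.0 1.0
w1 66 170.0 26.0 4.0
w1 70 163.0 27.0 4.2
w1 74 152.0 27.0 4.1
w1 78 116.0 28.0 7.7
w1 82 103.0 28.0 7.0
w1 86 102.0 30.0 1.4
w1 90 81.0 88.0 13.5
w1 94 137.0 123.0 22.5
w1 98 204.0 123.0 25.0
w1 102 195.0 123.0 30.7
w1 106 173.0 118.0 27.8
w1 deep y range -24.56805601430283 24.07734531484115
w2 deep y range -24.66126814129891 22.45275585231154
```

The stop face is at r≈40 mm (32 mm from the hole point, within the stated range) and the slot is ±25 mm wide. I'll insert the finger at r=66 and watch the force.

```bash
python3 - <<'E'
from station import ctrl
from h import *
c=np.array([499.1,100.8]); B=np.radians(41.1)
ctrl.movep(fpos(c,B,66,0,90),q(B))
ctrl.dwell(0.3); s=ctrl.sense(); print(s["time"],s["tool_pos"].round(1),s["contact_force"].round(2))
f0=s["contact_force"]
for z in (60,45,38,33):
    ctrl.line_to(fpos(c,B,66,0,z),q(B),feed=60)
    s=ctrl.sense(); f=s["contact_force"]-f0; print(s["time"],s["tool_pos"].round(1),f.round(2))
    if np.linalg.norm(f)>5: break
p,d=ctrl.get_image("wrist"); cv2.imwrite("pics/w3.png",p[...,::-1])
p,d=ctrl.get_image("side"); cv2.imwrite("pics/s3.png",cv2.resize(p[180:320,150:340,::-1],None,fx=4,fy=4))
np.save("f0.npy",f0)
E
```

```text
5.025 [549.8 143.5  91.5] [ 0.57 -0.08 -0.38]
5.675 [548.7 144.4  59.7] [0.06 0.22 0.59]
6.075 [548.4 144.   44.4] [-0.26 -0.98 -0.54]
6.3417 [548.5 144.   37.5] [-0.57  0.48  0.2 ]
6.5917 [548.6 144.   32.6] [-0.92 -1.4  -0.04]
```

View pics/w3.png

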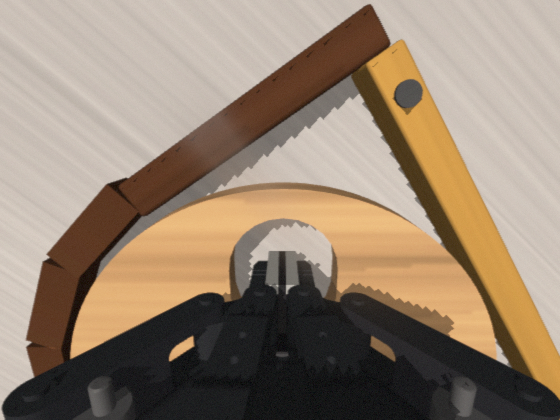

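View pics/s3.png

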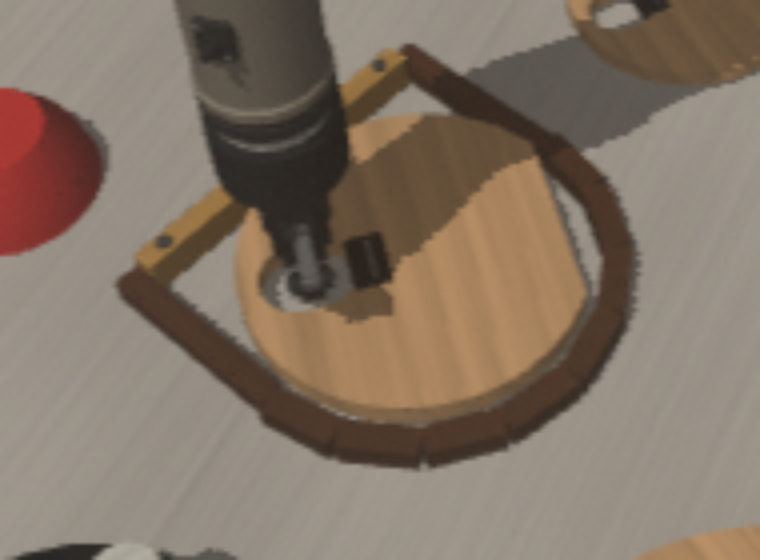

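Both views show the shut fingertip inside the slot (side crop (315,280), wrist (283,265)), with no contact. Next: move sideways to touch, then turn a first stretch.

```bash
cat > turn.py <<'E'
from station import ctrl
from h import *
f0=np.load("f0.npy")
def F(n=4):
    a=[]
    for _ in range(n):
        a.append(ctrl.sense()["contact_force"]-f0); ctrl.dwell(0.01)
    return np.mean(a,0)
E
python3 - <<'E'
from turn import *
c=np.array([499.1,100.8]); b=np.radians(41.1)
ctrl.line_to(fpos(c,b,66,0,31.5),q(b),feed=60)
for g in list(np.arange(4,8,4))+list(np.arange(6,22,1.)):
    ctrl.line_to(fpos(c,b,66,g,31.5),q(b),feed=40)
    f=F(); ft=-f[:2]@u(b+np.pi/2); fr=-f[:2]@u(b)
    s=ctrl.sense(); print(g,"push t %.1f r %.1f z %.1f"%(ft,fr,f[2]),s["time"],((s["tool_pos"][:2]-c)@u(b+np.pi/2)).round(1))
    if ft>3: break
E
```

```text
4 push t -0.5 r 0.3 z 0.3 7.225 4.5
6.0 push t -0.0 r 0.3 z 0.3 7.5083 6.1
7.0 push t -0.3 r 0.5 z 0.4 7.7917 7.0
8.0 push t -0.2 r 0.5 z 0.6 8.075 8.1
9.0 push t -0.3 r 0.1 z 0.5 8.3583 9.1
10.0 push t -0.7 r 0.3 z 0.3 8.6417 10.1
11.0 push t 0.2 r 0.2 z 0.3 8.925 10.8
12.0 push t 1.7 r 0.7 z 0.2 9.2083 11.3
13.0 push t 1.5 r 1.5 z 0.5 9.4917 12.8
14.0 push t 1.8 r 1.1 z 0.4 9.775 14.1
15.0 push t 1.7 r 1.2 z 0.1 10.0583 15.2
16.0 push t 0.7 r 1.1 z -0.0 10.3417 16.2
17.0 push t 1.5 r 1.3 z -0.1 10.625 17.2
18.0 push t 0.9 r 1.2 z -0.2 10.9083 18.2
19.0 push t 1.4 r 1.0 z -0.4 11.1917 19.2
20.0 push t 1.2 r 1.2 z 0.1 11.475 20.2
21.0 push t 1.5 r 1.0 z -0.1 11.7583 21.1
```

Contact came at g≈11.3 with about 2 N, and the board has turned roughly 8°. Now I'll turn finger and board together.

```bash
python3 - <<'E'
from turn import *
c=RC; print(c)
for bd in np.r_[49,np.arange(53,152,4)]:
    b=np.radians(bd)
    ctrl.line_to(fpos(c,b,66,12,31.5),q(b),feed=45)
    f=F(2); ft=-f[:2]@u(b+np.pi/2); fr=-f[:2]@u(b)
    print(bd,"t %.1f r %.1f z %.1f"%(ft,fr,f[2]),round(ctrl.sense()["time"],2))
    if np.linalg.norm(f)>16: print("STOP");break
p,d=ctrl.get_image("top"); cv2.imwrite("pics/t4.png",cv2.resize(p[130:260,170:330,::-1],None,fx=4,fy=4,interpolation=cv2.INTER_CUBIC))
p,d=ctrl.get_image("wrist"); cv2.imwrite("pics/w4.png",p[...,::-1])
E
```

```text
[498.06798767 102.88707979]
49 t 1.2 r -0.0 z 1.6 12.07
53 t 2.3 r 1.0 z 1.7 12.33
57 t 1.8 r 0.1 z 2.2 12.6
61 t 1.4 r -0.0 z 1.1 12.87
65 t 1.7 r 0.5 z 0.6 13.13
69 t 1.3 r 0.2 z 1.3 13.4
73 t 0.8 r 1.0 z 1.2 13.67
77 t 1.3 r 0.5 z 1.3 13.93
81 t 0.9 r 0.6 z 1.2 14.2
85 t 1.2 r 0.9 z 1.1 14.47
89 t 1.4 r 0.1 z 1.4 14.73
93 t 1.0 r 0.0 z 1.4 15.0
97 t 0.7 r -0.3 z 1.4 15.27
101 t 1.6 r 0.2 z 1.0 15.53
105 t 0.7 r 0.3 z 1.4 15.8
109 t 1.2 r 0.6 z 1.1 16.07
113 t 1.2 r 0.1 z 1.2 16.33
117 t 1.6 r -0.3 z 0.9 16.6
121 t 1.8 r -0.2 z 1.4 16.87
125 t 1.5 r -0.5 z 0.9 17.13
129 t 2.0 r -0.1 z 1.1 17.4
133 t 1.4 r 0.2 z 0.6 17.67
137 t 1.6 r 0.3 z 1.7 17.93
141 t 1.4 r 0.8 z 0.9 18.2
145 t 2.2 r -0.3 z 0.8 18.47
149 t 1.0 r -1.1 z 1.1 18.73
```

View pics/t4.png

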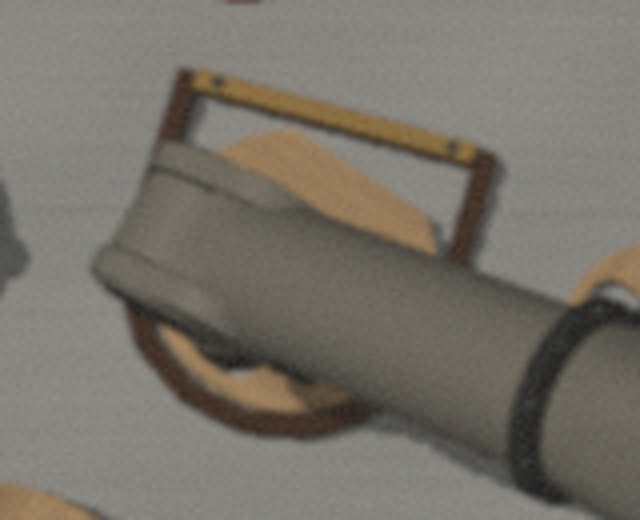

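View pics/w4.png

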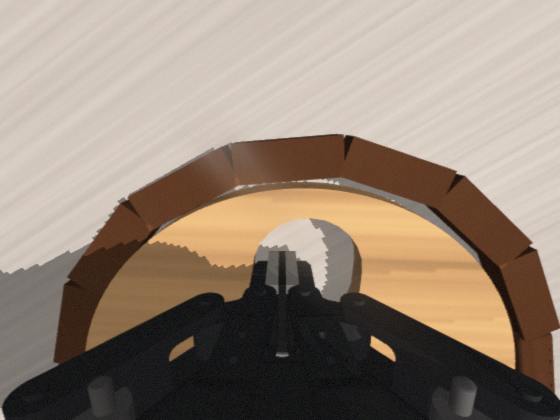

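The top crop shows the flat at (290,130)-(435,225), about 17° short of parallel to the bar. The wrist view shows the finger in the slot and contacting its side wall at about 1.5 N. Continuing to near the target.

```bash
cat > flat.py <<'E'
from h import *
def flat(ctrl,tag):
    p,d=ctrl.get_image("top"); K,W=cam(ctrl,"top")
    cv2.imwrite(f"pics/{tag}.png",cv2.resize(p[130:260,170:330,::-1],None,fx=4,fy=4,interpolation=cv2.INTER_CUBIC))
    hsv=cv2.cvtColor(p,cv2.COLOR_RGB2HSV).astype(int);H,S,V=hsv[...,0],hsv[...,1],hsv[...,2]
    uv=np.stack(np.meshgrid(np.arange(560),np.arange(420)),-1)
    X=ray(K,W,uv.reshape(-1,2),24).reshape(420,560,3)[...,:2]-DO
    x=X@EX;y=X@EY
    out=[]
    # for lines along dock y, find the farthest board pixel below the bar, sub-pixel via S profile
    S2=cv2.GaussianBlur(cv2.cvtColor(p,cv2.COLOR_RGB2HSV)[...,1],(3,3),0).astype(np.float32)
    for yy in np.arange(-75,76,5):
        xs=np.arange(40,104,0.5)
        w=np.c_[DO+np.outer(xs,EX)+yy*EY,np.full(len(xs),24.)]
        uvp=proj(K,W,w).astype(np.float32)
        sv=cv2.remap(S2,uvp[:,:1],uvp[:,1:],cv2.INTER_LINEAR).ravel()
        out.append((yy,xs,sv))
    return p,out
E
python3 - <<'E'
from turn import *
from flat import flat
c=RC
for bd in (153,157,161):
    b=np.radians(bd)
    ctrl.line_to(fpos(c,b,66,12,31.5),q(b),feed=45)
    f=F(2); ft=-f[:2]@u(b+np.pi/2); fr=-f[:2]@u(b)
    print(bd,"t %.1f r %.1f z %.1f"%(ft,fr,f[2]),round(ctrl.sense()["time"],2))
p,out=flat(ctrl,"t5")
for yy,xs,sv in out[::3]: print(yy,sv[::6].round().astype(int).tolist())
E
```

```text
153 t 2.2 r -0.6 z 1.4 19.1
157 t 1.9 r -0.8 z 1.2 19.37
161 t 2.1 r -0.6 z 1.1 19.63
-75 [102, 102, 102, 101, 96, 83, 64, 42, 26, 17, 15, 15, 15, 15, 17, 28, 55, 90, 118, 130, 132, 126]
-60 [101, 101, 101, 102, 102, 100, 92, 72, 46, 25, 17, 16, 15, 14, 16, 23, 47, 83, 112, 128, 131, 128]
-45 [102, 102, 102, 101, 101, 101, 99, 85, 61, 36, 21, 16, 16, 15, 16, 21, 44, 83, 114, 128, 131, 125]
-30 [102, 102, 102, 101, 101, 102, 100, 93, 73, 46, 25, 17, 15, 16, 17, 25, 50, 90, 120, 129, 129, 123]
-15 [103, 102, 102, 102, 102, 103, 103, 99, 87, 63, 36, 20, 15, 15, 17, 26, 51, 88, 119, 130, 132, 127]
0 [100, 101, 100, 100, 102, 102, 102, 101, 94, 76, 50, 27, 16, 14, 15, 26, 54, 90, 118, 129, 130, 125]
15 [87, 98, 101, 101, 101, 101, 102, 102, 98, 84, 61, 37, 22, 16, 16, 23, 49, 91, 120, 131, 133, 128]
30 [69, 88, 99, 102, 102, 102, 103, 103, 102, 95, 72, 44, 25, 16, 16, 24, 48, 87, 120, 129, 132, 128]
45 [50, 73, 93, 101, 101, 101, 101, 101, 102, 98, 85, 61, 34, 20, 17, 25, 51, 89, 122, 134, 134, 129]
60 [41, 53, 72, 92, 101, 103, 101, 92, 74, 53, 33, 22, 17, 16, 18, 26, 51, 87, 117, 129, 130, 126]
75 [37, 42, 51, 59, 57, 46, 31, 21, 17, 14, 15, 16, 17, 17, 18, 25, 49, 90, 120, 130, 132, 126]
```

View pics/t5.png

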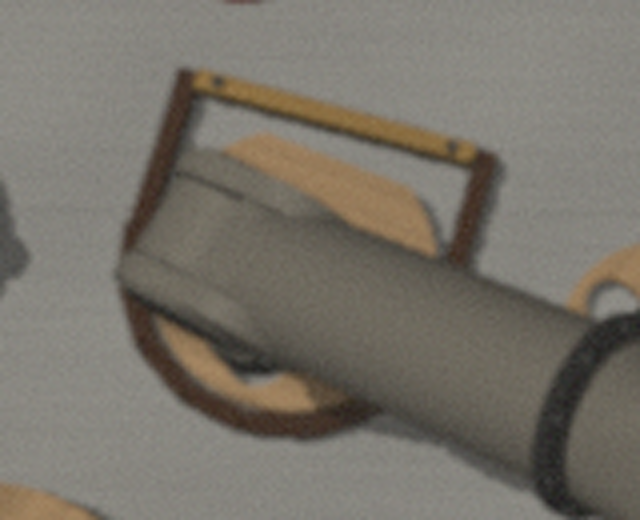

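The flat (crop (260,135)-(415,190)) recedes about 9 mm over 90 mm, so roughly 5.7° more is needed, measured against the bar edge in the same image. I'll turn the remainder and recheck with a fit.

```bash
cat >> flat.py <<'E'
def ang(out,lv=58):
    A=[];Bb=[]
    for yy,xs,sv in out:
        if not -50<=yy<=45: continue
        i=np.where((sv[:-1]>=lv)&(sv[1:]<lv))[0]
        j=np.where((sv[:-1]<lv)&(sv[1:]>=lv))[0]
        if len(i): A.append((yy,xs[i[0]]))
        if len(j): Bb.append((yy,xs[j[-1]]))
    A=np.array(A);Bb=np.array(Bb)
    pa=np.polyfit(*A.T,1); pb=np.polyfit(*Bb.T,1) if len(Bb)>3 else [0,0]
    return np.degrees(pa[0]),pa[1],np.degrees(pb[0]),pb[1],np.std(A[:,1]-np.polyval(pa,A[:,0]))
E
python3 - <<'E'
from turn import *
from flat import *
c=RC
p,out=flat(ctrl,"t6a"); print(np.round(ang(out),2))
for bd in (164,166.5):
    b=np.radians(bd)
    ctrl.line_to(fpos(c,b,66,12,31.5),q(b),feed=40)
    f=F(2); ft=-f[:2]@u(b+np.pi/2); fr=-f[:2]@u(b)
    p,out=flat(ctrl,"t6_%d"%bd)
    print(bd,"t %.1f r %.1f z %.1f"%(ft,fr,f[2]),round(ctrl.sense()["time"],2),np.round(ang(out),2))
E
```

```text
[ 5.76 68.48 -0.1  88.45  0.19]
164 t 1.8 r -0.5 z 0.5 20.05 [ 2.83 68.07 -0.19 88.49  0.16]
166.5 t 2.6 r -0.7 z 1.1 20.37 [ 0.22 67.91 -0.11 88.52  0.17]
```

The flat is now within 0.3° of the bar edge. I'll centre the finger in the slot, square it up, approach the stop and slide the board.

```bash
cat >> turn.py <<'E'
def dk(x,y,z=31.5): p=DO+x*EX+y*EY; return [float(p[0]),float(p[1]),z]
def dpos(s): v=s["tool_pos"][:2]-DO; return np.array([v@EX,v@EY])
QF=q(PHI+np.pi)
E
python3 - <<'E'
from turn import *
s=ctrl.sense(); x,y=dpos(s); print("dock pos",x,y)
y2=y+11.3
ctrl.line_to(dk(x,y2),QF,feed=40)
ctrl.line_to(dk(-81,y2),QF,feed=40)
ctrl.dwell(0.2); F1=F(10); np.save("f1.npy",F1); print("free",F1.round(2),dpos(ctrl.sense()))
for x in np.r_[-77:-66:1.]:
    ctrl.line_to(dk(x,y2),QF,feed=30)
    f=F(4)-F1; print(x,"push %.1f lat %.1f z %.1f"%(-f[:2]@EX,-f[:2]@EY,f[2]),dpos(ctrl.sense()).round(1),round(ctrl.sense()["time"],2))
    if -f[:2]@EX>2.5: break
E
```

```text
dock pos -87.75101382092252 -13.858829961515756
free [-0.62  0.11  0.91] [-81.13176262  -2.61150344]
-77.0 push -0.3 lat -0.3 z -0.6 [-76.8  -2.5] 21.72
-76.0 push -0.4 lat 0.0 z -0.6 [-76.   -2.6] 22.0
-75.0 push 2.6 lat 0.7 z 1.7 [-75.9  -2.6] 22.28
```

Touched the stop at x≈−75.9. Sliding in small steps, reading the drag.

```bash
python3 - <<'E'
from turn import *
from flat import *
F1=np.load("f1.npy"); y2=dpos(ctrl.sense())[1]
for x in np.r_[-74:-55:2.]:
    ctrl.line_to(dk(x,-2.55),QF,feed=30)
    f=F(4)-F1; print(x,"push %.1f lat %.1f z %.1f"%(-f[:2]@EX,-f[:2]@EY,f[2]),dpos(ctrl.sense()).round(2),round(ctrl.sense()["time"],2))
    if -f[:2]@EX>9: break
p,out=flat(ctrl,"t7"); print(np.round(ang(out),2))
E
```

```text
-74.0 push 4.3 lat 0.3 z 2.0 [-74.78  -2.46] 22.57
-72.0 push 2.6 lat 0.4 z 1.1 [-71.74  -2.48] 22.85
-70.0 push 2.1 lat -0.4 z 0.5 [-69.6   -2.57] 23.13
-68.0 push 2.4 lat -0.5 z 0.2 [-67.6   -2.61] 23.42
-66.0 push 2.9 lat -0.2 z -0.4 [-65.67  -2.65] 23.7
-64.0 push 2.3 lat -0.3 z -0.6 [-63.67  -2.59] 23.98
-62.0 push 2.7 lat -0.2 z -0.5 [-61.64  -2.6 ] 24.27
-60.0 push 1.9 lat -0.0 z -0.7 [-59.63  -2.6 ] 24.55
-58.0 push 2.0 lat -0.2 z -0.9 [-57.67  -2.57] 24.83
-56.0 push 2.4 lat -0.0 z -1.2 [-55.66  -2.57] 25.12Traceback (most recent call last):
  File "<stdin>", line 8, in <module>
  File "flat.py", line 28, in ang
    pa=np.polyfit(*A.T,1); pb=np.polyfit(*Bb.T,1) if len(Bb)>3 else [0,0]
TypeError: polyfit() missing 2 required positional arguments: 'y' and 'deg'
```

View pics/t7.png

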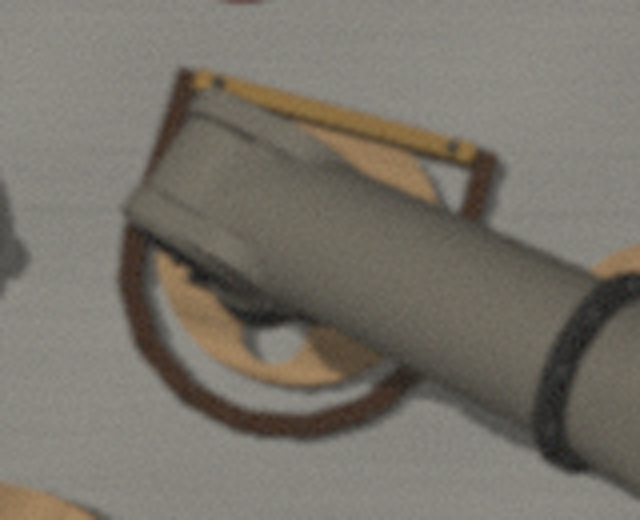

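The board has slid about 20 mm with a steady standstill drag of about 2.4 N (roughly 4 N moving), and the flat is nearly at the bar. Fine steps to contact; I'm aiming for a total of about 9 N (about 6 N on the bar).

```bash
python3 - <<'E'
from turn import *
F1=np.load("f1.npy"); x=-56
def push(n=6):
    f=F(n)-F1; return -f[:2]@EX,-f[:2]@EY,f[2]
hold=0
for k in range(40):
    pf=push()
    st=0.8 if pf[0]<3.6 else 0.4 if pf[0]<6.5 else 0.2
    if pf[0]>8.3: break
    x+=st; ctrl.line_to(dk(x,-2.57),QF,feed=15)
    s=ctrl.sense(); pf=push(); print("%.1f"%x,np.round(pf,1),dpos(s).round(2),round(s["time"],2))
    if x>-47: print("too far");break
t0=ctrl.sense()["time"]
while ctrl.sense()["time"]<t0+1.5:
    ctrl.dwell(0.1); print("hold",np.round(push(4),1),dpos(ctrl.sense()).round(2))
E
```

```text
-55.2 [ 3.3  0.1 -0.5] [-55.32  -2.57] 25.47
-54.4 [ 3.  -0.3 -0.4] [-54.38  -2.57] 25.82
-53.6 [ 2.5  0.3 -0.8] [-53.42  -2.55] 26.17
-52.8 [ 2.3 -0.4 -0.8] [-52.67  -2.59] 26.52
-52.0 [ 2.3 -0.5 -1.4] [-51.91  -2.6 ] 26.87
-51.2 [ 3.3  0.3 -0.1] [-51.39  -2.57] 27.22
-50.4 [4.9 0.2 1.3] [-51.36  -2.57] 27.57
-50.0 [5.8 0.8 1.9] [-51.33  -2.57] 27.92
-49.6 [6.7 0.8 2.2] [-51.33  -2.56] 28.27
-49.2 [7.  0.9 3.5] [-51.29  -2.56] 28.62
-49.0 [7.7 0.7 3.4] [-51.31  -2.55] 28.97
-48.8 [7.9 0.7 3.8] [-51.26  -2.56] 29.32
-48.6 [8.4 0.7 4.1] [-51.27  -2.56] 29.67
-48.4 [8.7 0.9 4.2] [-51.27  -2.56] 30.02
hold [8.5 0.7 4.6] [-51.26  -2.59]
hold [9.4 1.2 4.6] [-51.27  -2.57]
hold [8.3 0.8 4.3] [-51.3   -2.58]
hold [8.5 1.2 4.1] [-51.29  -2.54]
hold [8.3 0.8 4.5] [-51.26  -2.57]
hold [8.6 1.3 4.6] [-51.28  -2.55]
hold [8.4 0.7 4.2] [-51.27  -2.56]
hold [8.6 0.5 3.9] [-51.28  -2.55]
hold [8.6 0.8 4.2] [-51.27  -2.56]
hold [8.4 0.9 4.5] [-51.3   -2.55]
hold [8.2 1.1 4.4] [-51.28  -2.58]
hold [8.3 1.2 4.7] [-51.3   -2.54]
```

Hard stop at x=−51.3, which matches home (stop face 40 + half finger 11). To stay clear of the 3 N lower limit I'll go to about 10 N total, hold, then release and withdraw.

```bash
python3 - <<'E'
from turn import *
F1=np.load("f1.npy"); x=-48.4
def push(n=6):
    f=F(n)-F1; return -f[:2]@EX,-f[:2]@EY,f[2]
for k in range(5):
    if push()[0]>9.7: break
    x+=0.2; ctrl.line_to(dk(x,-2.57),QF,feed=15)
h=[]
t0=ctrl.sense()["time"]
while ctrl.sense()["time"]<t0+1.4:
    ctrl.dwell(0.05); h.append(push(4)[0])
print(x,"hold",np.round(h,1),dpos(ctrl.sense()).round(2))
for xx in (x-1.5,-51.5,-54,-62):
    ctrl.line_to(dk(xx,-2.57),QF,feed=25); print(xx,np.round(push(4),1),dpos(ctrl.sense()).round(2))
ctrl.line_to(dk(-62,-2.57,60),QF,feed=60); print("up",np.round(push(4),1))
ctrl.line_to(dk(-62,-2.57,140),QF,feed=120)
ctrl.line_to(dk(-110,-2.57,240),QF,feed=150)
s=ctrl.sense(); p,d=ctrl.get_image("wrist"); cv2.imwrite("pics/w8.png",p[...,::-1])
import pickle; pickle.dump((s,p,d),open("pics/w8.pkl","wb"))
p,d=ctrl.get_image("side"); cv2.imwrite("pics/s8.png",p[...,::-1])
print(ctrl.sense()["time"])
E
```

```text
-47.59999999999999 hold [ 9.8 10.6  9.6  9.7 10.2  9.7  9.8 10.1  9.7  9.8 10.1  9.9 10.1  9.8
 10.   9.7 10. ] [-51.24  -2.55]
-49.09999999999999 [7.1 0.6 2.9] [-51.28  -2.57]
-51.5 [3.3 0.3 0.9] [-51.39  -2.4 ]
-54 [-0.   0.  -0.8] [-52.8   -2.62]
-62 [ 0.1 -0.1 -0.9] [-61.96  -2.58]
up [-0.   0.3 -0.8]
38.2
```

View pics/w8.png

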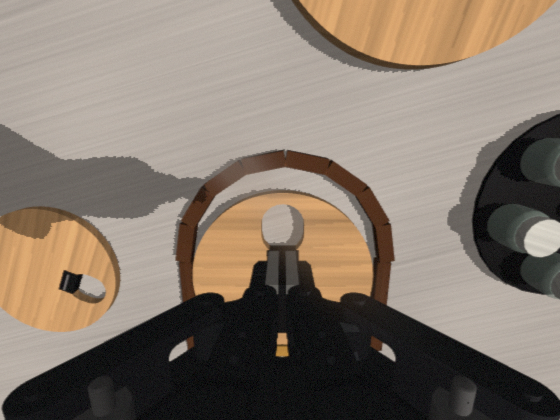

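View pics/s8.png

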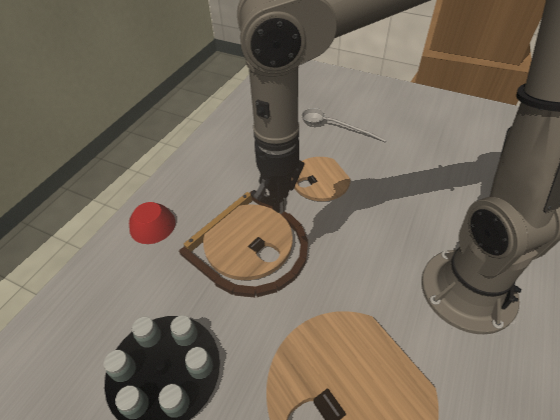

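The side view shows the board against the bar and the bystanders unmoved. I'll check flushness with a clear wrist view like the earlier one.

```bash
python3 - <<'E'
from station import ctrl
from h import *
ctrl.movep([540,70,240],q(np.radians(-15.2)))
s=ctrl.sense(); p,d=ctrl.get_image("wrist"); print(s["time"])
K,W=cam(ctrl,"wrist",s)
cv2.imwrite("pics/w9.png",p[...,::-1])
uv=proj(K,W,np.r_[np.c_[[DO+92*EX+y*EY for y in (-60,60)],[24,24]]]).round(1);print(uv)
a=p[60:260,150:420]; cv2.imwrite("pics/w9c.png",cv2.resize(a[...,::-1],None,fx=2.9,fy=2.9,interpolation=cv2.INTER_CUBIC))
E
```

```text
40.2417
[[318.2 130.8]
 [205.7 130.7]]
```

View pics/w9c.png

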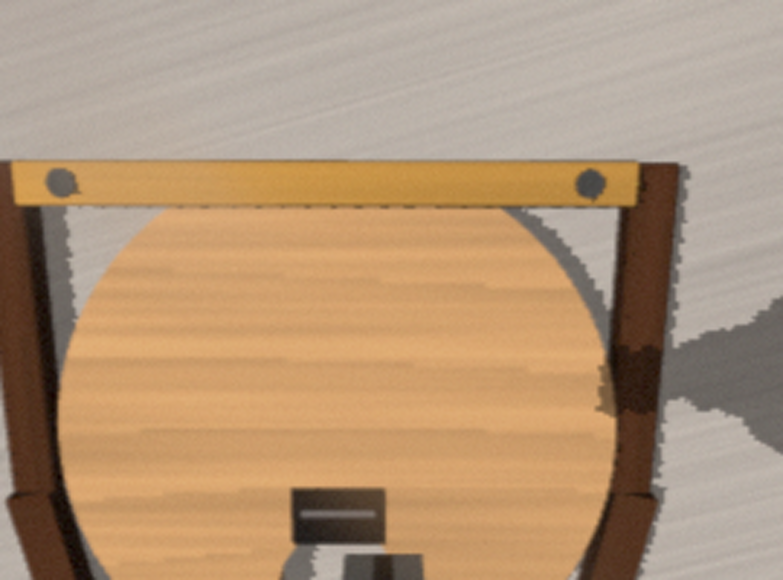

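The crop shows the flat against the bar's lower edge along its whole length ((165,207)-(510,207)), with no gap and no skew. The gripper is clear, so I'm handing in.

```bash
python3 -c "
from station import ctrl
print(ctrl.finish_job(), ctrl.sense()['time'])"
```

```text
the job is handed in; nothing more can be done
the job is handed in; nothing more can be done
```

The chakla is home: its flat lies against the brass bar with no visible gap or skew. I handed the job in at about 40 s on the robot's clock, with the gripper clear of everything.

- **Turning:** With the shut fingertips in the slot, I turned the middle-sized board in the dock by about 124°. The finger turned with it and pushed with about 1–2.5 N. Before sliding, the flat was within 0.3° of the bar.
- **Sliding and seating:** I slid it home on the thumb stop, with the highest drag reading about 4 N. It came to a hard stop at the expected home position. I held 8.5 N for 1.5 s, then about 10 N for 1.4 s. With the drag taken off, that is roughly 6–7.5 N on the bar for the longer-pressed hold. I then backed out and lifted clear with no force reading.
- **Side offset:** The board rests against the right-hand side of the dock. The middle of its flat is therefore about 3 mm to the right of the bar's middle, which is the dock's side play. A cruder pixel reading gave nearly 5 mm, which the play does not allow. I did not move it, so as not to disturb the seating.
- **Downward force:** The finger also pressed the board down with about 4 N or slightly more while seating. This adds a little uncertainty to the bar force, but should still leave it within 3–10 N.
- **Other things:** In the last side picture the lazy Susan, ladle, red bowl and the two look-alike boards looked unmoved.

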